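# Load the canning pan on its slide and bring it back over the hob

## Robot

A 7-joint arm with a two-finger parallel gripper is mounted at the origin on a cart in front of the work surface, level with it; the furniture and walls round the work are solid. World frame = base frame: x ahead of the robot, y to its left, z up, the work surface at z = 0. Lengths are in mm, angles in rad, forces in N, time in s.
With the tool pointing down it reaches from about 350 to 900 mm from the base axis. Payload 8.1 kg.
Tool frame: the origin (TCP) lies on the centre line of the jaws, within the pads' length; the fingertips stand 14 mm ahead of it and the grasp point (between the pads) lies 5 mm behind it (ctrl.finger_overhang is the distance from the TCP to the fingertips, in mm); z points along the fingers, y is the line along which they close (so a half turn about z gives the same grasp; the last joint's range is limited). The gripper opens to 92 mm and grips with 3 to 60 N. Pads are 19 mm wide; open, the fingers measure 130 mm over their backs; the gripper's body (75 mm by 190 mm) begins 47 mm behind the grasp point.
Start: joints at [1.142, 0.434, 0.025, 1.573, -0.012, 1.134, -0.075], TCP at [200.018, -592.143, 240.742] pointing down, gripper open.
Joint ranges: [-2.62, 2.62], [-0.44, 2.09], [-1.27, 1.32], [0.08, 2.57], [-1.32, 4.46], [0.12, 2], [-2.74, 2.74]. Speed limits (rad/s): [2.22, 2.22, 3.01, 3.01, 3.14, 3.14, 3.14].

## Interface

Orientations are given as a rotation vector (axis times angle).
In Python, from plant import ctrl, imaging gives the robot as it stands.
- The arm moves only by the shell command python3 -m creep 'ROWS'. ROWS is JSON, one flat list of numbers, 7 for each row, row after row: the shift along the world's x, y, z in cm, then the turn, a rotation vector about the world's x, y, z in degrees, then the gripper command: -1 is shut, 1 is fully open, values between are in proportion. In form: [x, y, z, wx, wy, wz, hand, x, y, z, wx, wy, wz, hand, ...]. A call has 1 to 12 rows; each row is the pose to reach, as a shift and turn from the pose commanded when the call began; what a row does not reach only later rows make up. A row lasts 1/8 s, in which the tool goes at most 62.5 mm and 10.7 degrees, less where a joint would pass 70% of its speed; a pose out of reach is approached as far as the arm can. A call with a gripper value outside its range is refused whole. The fingers move at their own pace and stop on an object; the grip force is fixed at half the most. Time passes only in rows, so rows that repeat a pose let the fingers close. It gives the time, the measured TCP pose, the force, the opening and the grip force at its end, in the units of the state.
- ctrl.read_state(): the state, without advancing time (a new reading comes with each control period).
- imaging.read_camera(name): name is "scene" or "top" or "wrist"; returns the picture (420x560x3 uint8, blue, green, red); there is no depth.
- imaging.camera_model(name): a dict with "fov_y" (degrees; the focal length in pixels is half the picture's height over the tangent of half this angle, whatever the lens; pixels are square), "cx", "cy" (the principal point, pixels), "pose" (4x4, takes a point from camera to world coordinates); the wrist camera has in their place "tool_from_camera" (4x4, takes a point from camera to tool coordinates, whose origin is the TCP and whose axes are the flange's). Camera axes: x right, y up, looking along -z (the intrinsics and any distortion apply to the point x, -y, -z); pixel columns grow to the right and rows downward; lengths in mm; the calibration is good to about 2 mm. A picture is of the moment at which its call begins: read the wrist's pose just before it. camera_model takes no time and is no camera call.
- ctrl.close_job(): hands the job in; it is judged then, once.
The state is a dict: "time": time; "q": joint angles; "joint_vel": joint speeds; "tau": joint torques, N m; "tool_pos": TCP position; "tool_rot": TCP orientation; "contact_force": force on the tool from outside, world axes, zero at the start; "torque": the same for the moment, N m; "finger_gap": opening from 0.0 (shut) to 1.0 (fully open); "grip_force": force on a finger pad.
Only numpy, scipy, OpenCV 4.12 (cv2) and the standard library are available. Lean on these libraries where they do the work, as an engineer would, in place of code of your own. Each camera call takes 0.05 s, during which the arm holds its last target. There are 200 camera calls.

## Task

The next jam jars are ready to be heated: slide the canning pan off the hob to the cork loading station until it clicks in there, its lid still on, then lift the lid off and stand it on the drip tray. Stand every brass-lidded jam jar upright on the floor of the pan and put the lid back on squarely. Only then slide the closed pan back until it clicks in over the hob; leave the leaf-patterned white mug and the small orange bowl where they are.

Things in the scene. Friction and masses are not known exactly. Their poses are not given: they have to be found in the camera images.
- slide: the pan slide, a flat aluminium bed 206 x 510 x 12 mm on the worktop, with two steel rails to z = 22 mm. Origin: underside, middle of the bed. Its y axis runs along the rails, away from the robot: the cork loading pad is nearest the robot (station at y = -170 mm), the black glass hob with grey rings in the middle (y = 0), the round keep-warm plate farthest (y = +170 mm). It does not move
- carriage (a joint): travel of the carriage with the pan along the rails: 0 m over the hob, 0.17 at the loading station, -0.17 over the keep-warm plate; it grows toward the robot (the slide's -y). End stops at -0.174 and 0.174. At each station a sprung roller drops between two ridges and centres the carriage from about 6 mm either side; about 6 to 8 N push it out or in past a ridge, about 2 N move it between stations
- pan (a point): centre of the pan's inner floor, 36 mm above the worktop, axes as the slide's. The steel pan is round, 184 mm outside and 176 mm inside, its rim 76 mm above this point. It is fixed on the carriage. A steel loop on its far side, across from the handle, reaches 116 mm from the centre at z = 96 mm
- pan_handle (a point): grip centre of the pan's black stick handle, 145 mm from the pan's axis toward the robot and 94 mm above the worktop, axes as the slide's. The stick is level and lies along the slide's y; it is 20 mm wide, 16 mm high and runs straight for 30 mm either way from this point, with a thicker end, 28 mm wide, beyond
- lid: the loose steel lid, 192 mm across, 0.32 kg. Origin: centre of its underside; z up. Its plug, 166 mm across, is 10 mm deep, then comes a 4 mm flange that rests on the pan's rim: fully on, the origin is 66 mm above point pan. On the drip tray its origin is 14 mm above the worktop
- lid_knob (a point): centre of the lid's round black knob, on the lid's axis, 37 mm above its origin; the knob is 30 mm across and 18 mm high, on a thin stem, with 14 mm of room for fingertips under its middle down to the lid
- drip_tray (a point): centre of the separate square drip tray, 180 x 180 mm, dark steel with bright ribs, on top of the ribs, 14 mm above the worktop. Overhead, wall cabinets hang from 0.48 m above the worktop upward: one left of the slide (world y above -0.2), its front 0.65 m ahead of the robot, the next slantwise across the left corner
- jar_a: jam jar with red jam and a brass lid (it may be absent), a straight cylinder 54 mm across and 62 mm high, 0.19 kg, standing upright on the worktop. Origin: centre of its underside; z up
- jar_b: jam jar with orange jam and a brass lid (it may be absent), a straight cylinder 54 mm across and 62 mm high, 0.19 kg, standing upright on the worktop. Origin: centre of its underside; z up
- jar_c: jam jar with dark purple jam and a brass lid (it may be absent), a straight cylinder 54 mm across and 62 mm high, 0.19 kg, standing upright on the worktop. Origin: centre of its underside; z up
- mug_navy: bystander: white mug with small leaves, 92 x 127 x 95 mm, origin under its centre
- spoon_rest: bystander: small orange bowl, 90 mm across, 30 mm high, origin under its centre
Mind the look-alikes: they are no part of the job. What is shaped like the jar_a but blue or green is not meant.

How it is judged:
By the outcome, as a careful person would: the job done as asked, in the order asked, and still so for the second after the job is handed in, with the robot touching nothing.
Of jar_a, jar_b, jar_c only 2 to 3 are there at a start; the rules pass over those that are not, and their reading is None.
At some moment in a run one of jar_a, jar_b, jar_c may be knocked a few centimetres aside while the robot is not near it.
It also fails if it takes over 200 s, if anything falls off the work surface, if the arm or the gripper's body presses on something with over 40 N, if the wrist force passes 120 N, or if a joint passes its speed limit or range.

## Working session

There is one attempt and no reset: what is moved stays moved. The work goes in short steps, Python scripts to look and compute and a shell command to move; the robot and the scene stay as the last step left them, time stands still between calls to the robot, and variables do not carry over. Pictures are saved under pics/ and viewed, at most 14 in all, crops included, and the job is handed in when it is done.

```bash
ls; mkdir -p pics
cat > h.py <<'E'
import numpy as np, cv2
from plant import ctrl, imaging
from scipy.spatial.transform import Rotation as R
def snap(n,f):
    s=ctrl.read_state(); im=imaging.read_camera(n); cv2.imwrite('pics/'+f,im); return s,im
def model(n,s=None):
    m=imaging.camera_model(n)
    if n=='wrist':
        T=np.eye(4); T[:3,:3]=R.from_rotvec(s['tool_rot']).as_matrix(); T[:3,3]=s['tool_pos']
        P=T@np.array(m['tool_from_camera'])
    else: P=np.array(m['pose'])
    return m,P,210/np.tan(np.radians(m['fov_y'])/2)
def ray(n,u,v,z,s=None):
    m,P,f=model(n,s)
    d=P[:3,:3]@np.array([(u-m['cx'])/f,-(v-m['cy'])/f,-1]); o=P[:3,3]
    return (o+d*(z-o[2])/d[2]).round(1)
def proj(n,p,s=None):
    m,P,f=model(n,s); c=np.linalg.inv(P)@np.append(p,1)
    return (m['cx']+f*c[0]/-c[2], m['cy']-f*c[1]/-c[2])
E
python3 - <<'E'
from h import *
for n in('scene','top'):
    s,im=snap(n,n+'0.png'); m=imaging.camera_model(n); print({k:(np.round(v,2).tolist() if k=='pose' else v) for k,v in m.items()})
print(imaging.camera_model('wrist'))
print(s)
E
```

```text
pics
{'fov_y': 57.855418274754534, 'cx': 282.19291423270886, 'cy': 208.98190391501745, 'pose': [[-0.62, 0.56, -0.55, -130.39], [-0.79, -0.43, 0.45, 485.2], [0.01, 0.71, 0.7, 799.92], [0.0, 0.0, 0.0, 1.0]]}
{'fov_y': 54.52807955732195, 'cx': 277.6053718609975, 'cy': 210.12903819064206, 'pose': [[-0.01, 0.99, -0.11, 336.14], [-1.0, -0.01, -0.03, 30.55], [-0.03, 0.11, 0.99, 1224.67], [0.0, 0.0, 0.0, 1.0]]}
{'fov_y': 69.14882672583252, 'cx': 282.09816390076554, 'cy': 210.89112859900442, 'tool_from_camera': array([[ 4.31355214e-04,  9.60084505e-01,  2.79709775e-01,
         7.58794518e+01],
       [ 9.99999098e-01, -5.82633707e-05, -1.34216641e-03,
        -1.00448961e+00],
       [-1.27229634e-03,  2.79710101e-01, -9.60083663e-01,
        -1.43999466e+02],
       [ 0.00000000e+00,  0.00000000e+00,  0.00000000e+00,
         1.00000000e+00]])}
{'time': 0.05, 'q': array([ 1.14240251,  0.43519623,  0.02499929,  1.57406678, -0.01162652,
        1.13403946, -0.07509568]), 'joint_vel': array([ 0.00036337, -0.00098112,  0.0009652 , -0.00114079, -0.00049802,
        0.00213281, -0.00048181]), 'tau': array([ 1.97831534e-03, -6.69775128e+01,  9.88174751e-01, -3.15496516e+01,
       -6.07824815e-02,  3.74198891e-02, -5.34447452e-06]), 'tool_pos': array([ 199.82335425, -591.68034339,  239.97362255]), 'tool_rot': array([-3.09853097e+00, -5.09093963e-01,  5.95895850e-04]), 'contact_force': array([ 0.79734953, -0.36368481,  0.11048002]), 'torque': array([-0.00388116,  0.02145465, -0.00060275]), 'grip_force': 0.0, 'finger_gap': 0.9978229932989275}
```

View pics/top0.png

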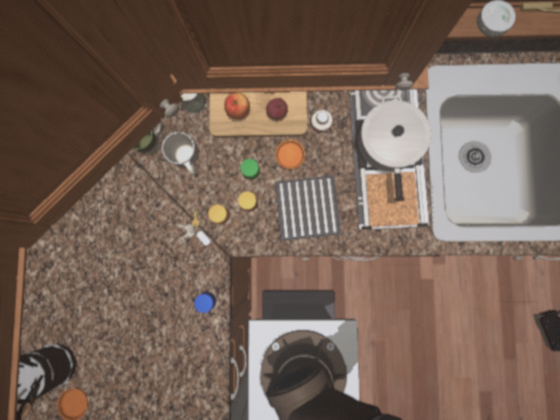

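View pics/scene0.png

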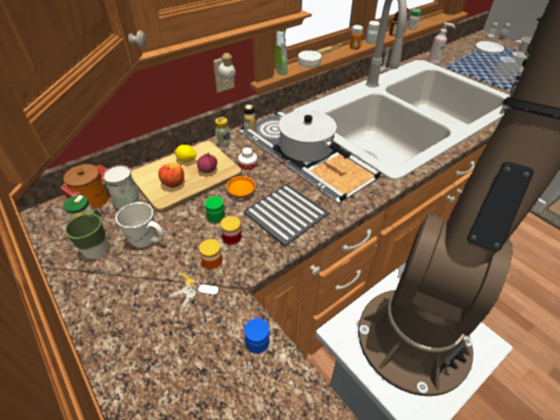

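The top view shows yellow-lidded jars at about (247,200) and (217,213). The scene view makes these red and orange jam. The look-alikes are green (249,168) and blue (204,302), and I see no purple jar. The pan lid is at about (396,134), the handle at (398,185) and the drip tray at (308,208).

Run:
```python
from h import *
a=cv2.imread('pics/top0.png')[70:270,120:440]; b=cv2.imread('pics/scene0.png')[100:280,170:390]
A=cv2.resize(a,(800,500),interpolation=3); cv2.imwrite('pics/c0.png',A)
B=cv2.resize(b,(733,600),interpolation=3); cv2.imwrite('pics/c1.png',B)
for nm,u,v,z in [('red',247,200,62),('or',217,213,62),('green',249,168,62),('blue',204,302,62),('mug',179,149,95),('bowl',290,154,30),('tray',308,208,14),('lid',396,134,116),('knob',398,130.5,148),('handle',398.5,187,102)]:
    print(nm,ray('top',u,v,z))
for nm,u,v,z in [('red',231,225,62),('or',210,249,62),('knob',308,119,148),('tray',286,213,14)]: print(nm,ray('scene',u,v,z))
```

```text
red [498.6 155.4  62. ]
or [461.7 242.1  62. ]
green [592.7 149.8  62. ]
blue [209.9 276.2  62. ]
mug [643.4 347.5  95. ]
bowl [640.9  30.   30. ]
tray [479.3 -22.2  14. ]
lid [ 671.4 -264.2  116. ]
knob [ 671.3 -261.4  148. ]
handle [ 524.9 -269.   102. ]
red [488.  161.7  62. ]
or [451.  247.4  62. ]
knob [ 657.4 -249.   148. ]
tray [470.5 -11.8  14. ]
```

View pics/c0.png

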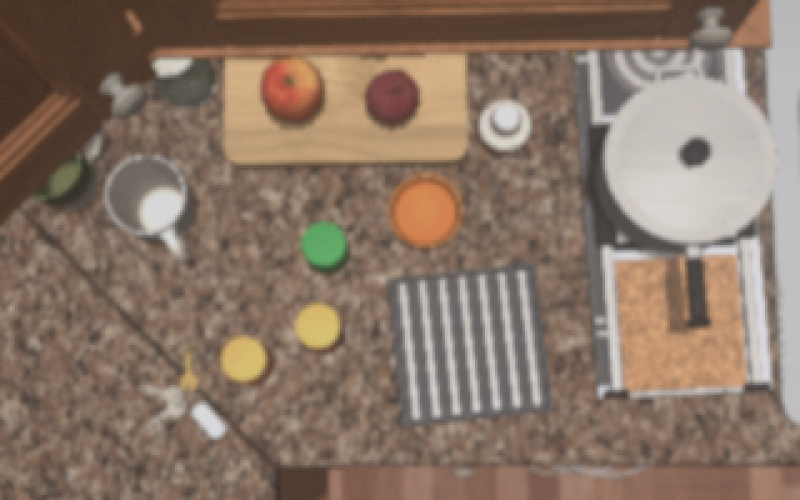

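View pics/c1.png

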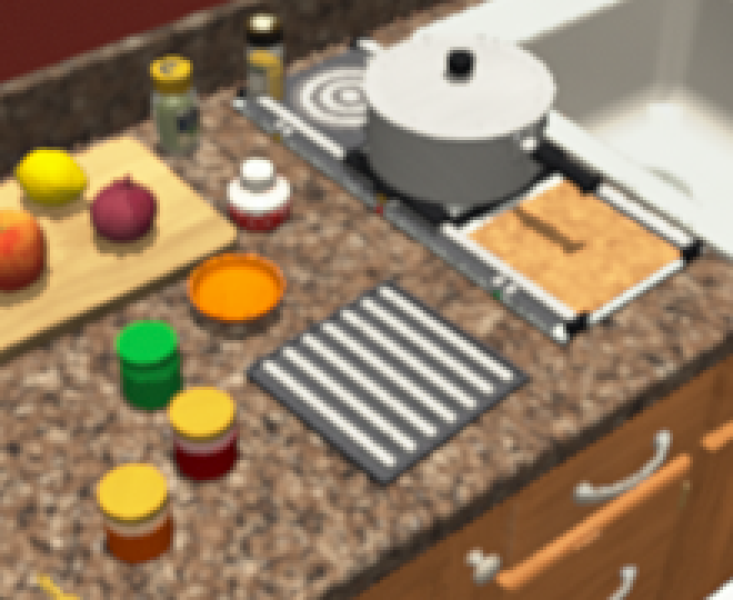

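Choice confirmed: only the red (247,200) and orange (217,213) jars have the right shape and brass lids. The two cameras disagree by about 12 mm because of lens distortion, so I will refine with the wrist camera.

```bash
python3 -m creep '[15,16,2,0,0,-9,1, 31,32.4,2,0,0,-17,1, 31,32.4,2,0,0,-17,1, 31,32.4,2,0,0,-17,1, 31,32.4,2,0,0,-17,1, 31,32.4,2,0,0,-17,1, 31,32.4,2,0,0,-17,1, 31,32.4,2,0,0,-17,1, 31,32.4,2,0,0,-17,1, 31,32.4,2,0,0,-17,1]'
python3 - <<'E'
from h import *
s,im=snap('wrist','w1.png'); print(s['tool_pos'],s['tool_rot'],s['time'])
E
```

```text
time: 1.35
tool_pos: [508.6, -270.0, 260.5]
tool_rot: [3.141, 0.041, -0.002]
contact_force: [0.0, -0.3, -0.5]
finger_gap: 1.0
grip_force: 0.0
[ 508.5937326  -269.99452755  260.50222802] [ 3.14060530e+00  4.13267184e-02 -1.75033578e-03] 1.35
```

View pics/w1.png

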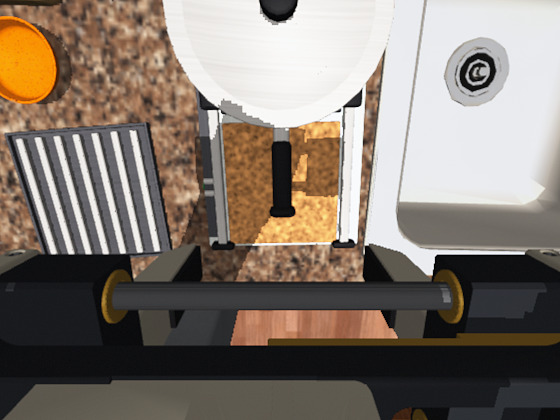

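The wrist view shows the black stick at (282,142)–(284,216), the knob at (278,8), the rails at x≈218 and 346, and the tray corners at (10,133), (149,125), (170,250) and (42,254).

Run:
```python
from h import *
s=ctrl.read_state()
for nm,u,v,z in [('stick top',282,142,102),('stick neck',283,205,102),('end',283.5,216,104),('knob',278,2,148),('railL far',215,120,22),('railL near',223,243,22),('railR far',350,110,22),('railR near',343,243,22),('t1',10,133,12),('t2',149,125,12),('t3',170,250,12),('t4',42,254,12),('bowl',24,60,30)]: print(nm,ray('wrist',u,v,z,s))
```

```text
stick top [ 565.6 -267.9  102. ]
stick neck [ 502.3 -270.6  102. ]
end [ 491.1 -271.4  104. ]
knob [ 668.3 -262.2  148. ]
railL far [ 584.4 -186.9   22. ]
railL near [ 425.5 -192.1   22. ]
railR far [ 600.  -348.3   22. ]
railR near [ 429.6 -354.    22. ]
t1 [562.1  71.1  12. ]
t2 [ 576.3 -102.9   12. ]
t3 [ 408.9 -116.1   12. ]
t4 [398.3  63.1  12. ]
bowl [643.1  22.3  30. ]
```

```bash
python3 -m creep '[2,0,-8,0,0,0,1, 2,0,-14,0,0,0,1, 2,0,-17.1,0,0,0,1, 2,0,-17.1,0,0,0,1, 2,0,-17.1,0,0,0,1, 2,0,-17.1,0,0,0,-1, 2,0,-17.1,0,0,0,-1, 2,0,-17.1,0,0,0,-1, 2,0,-17.1,0,0,0,-1, 2,0,-17.1,0,0,0,-1, 2,0,-17.1,0,0,0,-1]'
```

```text
time: 2.78
tool_pos: [530.0, -268.1, 89.7]
tool_rot: [-3.141, -0.046, 0.0]
contact_force: [-0.2, 0.4, 0.5]
finger_gap: 0.397
grip_force: 0.0
```

```bash
python3 -m creep '[0,0,0,0,0,0,-1, 0,0,0,0,0,0,-1, 0,0,0,0,0,0,-1, 0,0,0,0,0,0,-1]' && python3 -m creep '[-1,0,0,0,0,0,-1, -2.5,-0.1,0,0,0,0,-1, -4,-0.1,0,0,0,0,-1, -5.5,-0.2,0,0,0,0,-1, -7,-0.2,0,0,0,0,-1, -8.5,-0.3,0,0,0,0,-1, -10,-0.3,0,0,0,0,-1, -11.5,-0.4,0,0,0,0,-1, -13,-0.4,0,0,0,0,-1, -14.5,-0.5,0,0,0,0,-1, -16,-0.5,0,0,0,0,-1, -16,-0.5,0,0,0,0,-1]'
```

```text
time: 3.28
tool_pos: [530.0, -268.9, 89.7]
tool_rot: [3.14, 0.045, 0.0]
contact_force: [0.9, -4.3, -2.8]
finger_gap: 0.217
grip_force: 30.0
time: 4.78
tool_pos: [368.6, -275.8, 89.7]
tool_rot: [3.138, 0.041, -0.0]
contact_force: [-4.6, -14.4, -7.7]
finger_gap: 0.218
grip_force: 30.0
```

```bash
python3 -m creep '[-0.3,-0.3,0,0,0,0,-1, -0.6,-0.35,0,0,0,0,-1, -0.9,-0.4,0,0,0,0,-1, -0.9,-0.4,0,0,0,0,-1]'; python3 -m creep '[0,0,0,0,0,0,1, 0,0,0,0,0,0,1, 0,0,0,0,0,0,1, 0,0,0,0,0,0,1, 0,0,0,0,0,0,1, 0,0,0,0,0,0,1]'
```

```text
time: 5.28
tool_pos: [360.0, -276.3, 89.6]
tool_rot: [-3.14, -0.046, 0.003]
contact_force: [-1.2, 3.0, 0.4]
finger_gap: 0.217
grip_force: 30.0
time: 6.02
tool_pos: [361.0, -277.2, 89.7]
tool_rot: [3.141, 0.045, -0.0]
contact_force: [0.7, -0.2, 0.8]
finger_gap: 0.821
grip_force: 0.0
```

```bash
python3 -m creep '[0,0,6,0,0,0,1, 0,0,12,0,0,0,1, 0,0,17.5,0,0,0,1, 7,0.3,17.5,0,0,0,1, 14,0.7,17.5,0,0,0,1, 14,0.7,17.5,0,0,0,1, 14,0.7,17.5,0,0,0,1, 14,0.7,17.5,0,0,0,1]'
python3 - <<'E'
from h import *
s,im=snap('wrist','w2.png'); print(s['tool_pos'],s['tool_rot'],s['time'])
snap('top','top2.png')
E
```

```text
time: 7.02
tool_pos: [499.4, -270.8, 264.6]
tool_rot: [3.141, 0.043, -0.002]
contact_force: [0.4, -0.8, 0.4]
finger_gap: 1.001
grip_force: 0.0
[ 499.38227661 -270.78359559  264.59692807] [ 3.14106236e+00  4.33136547e-02 -2.02348952e-03] 7.025
```

View pics/w2.png

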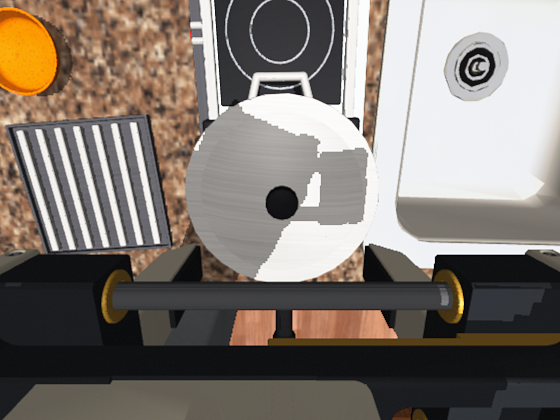

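Knob at (282,202), lid disc centred at about (281.5,187), tray centre at about (92,184). I'll compute the positions.

Run:
```python
from h import *
s=ctrl.read_state()
for nm,u,v,z in [('knob',282,202,148),('lid',281.5,187.5,116),('hob',280,28,14),('t1',8,126,10),('t2',148,115,10),('t3',171,244,10),('t4',45,251,10),('trayL',281,202,139)]: print(nm,ray('wrist',u,v,z,s))
```

```text
knob [ 507.3 -269.8  148. ]
lid [ 513.7 -269.2  116. ]
hob [ 678.9 -263.    14. ]
t1 [560.8  76.7  10. ]
t2 [ 579.  -100.7   10. ]
t3 [ 406.2 -116.5   10. ]
t4 [390.6  62.5  10. ]
trayL [ 505. -269.  139.]
```

```bash
python3 -m creep '[0.7,0.1,-5,0,0,0,1, 0.7,0.1,-10,0,0,0,1, 0.7,0.1,-12.9,0,0,0,1, 0.7,0.1,-12.9,0,0,0,1, 0.7,0.1,-12.9,0,0,0,-1, 0.7,0.1,-12.9,0,0,0,-1, 0.7,0.1,-12.9,0,0,0,-1, 0.7,0.1,-12.9,0,0,0,-1, 0.7,0.1,-12.9,0,0,0,-1, 0.7,0.1,-12.9,0,0,0,-1, 0.7,0.1,-12.9,0,0,0,-1, 0.7,0.1,-12.9,0,0,0,-1]'
python3 -m creep '[0,0,0,0,0,0,-1, 0,0,0,0,0,0,-1]'; python3 -m creep '[0,0,1,0,0,0,-1, 0,0,2,0,0,0,-1, 0,0,4,0,0,0,-1, 0,0,6,0,0,0,-1, 0,0,6,0,0,0,-1]'; python3 -c "
from h import *
s,im=snap('wrist','w3.png'); print(s['tool_pos'])"
```

```text
time: 8.62
tool_pos: [508.0, -269.2, 135.7]
tool_rot: [3.141, 0.045, -0.0]
contact_force: [0.4, 0.3, -0.4]
finger_gap: 0.317
grip_force: 30.0
time: 8.88
tool_pos: [508.0, -269.2, 135.7]
tool_rot: [3.141, 0.045, -0.0]
contact_force: [-0.8, -0.2, -0.9]
finger_gap: 0.317
grip_force: 30.0
time: 9.5
tool_pos: [509.1, -269.5, 197.7]
tool_rot: [3.14, 0.045, 0.005]
contact_force: [0.8, -0.4, -2.6]
finger_gap: 0.319
grip_force: 30.0
[ 509.07024121 -269.52724616  197.66974401]
```

View pics/w3.png

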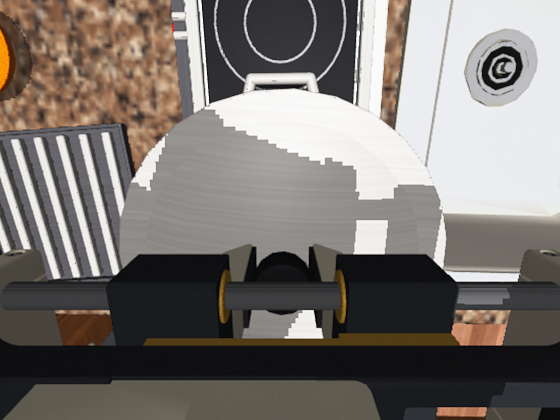

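```bash
python3 -m creep '[0,2,1,0,0,0,-1, -0.5,5,1,0,0,0,-1, -1,9,1,0,0,0,-1, -1.5,13,1,0,0,0,-1, -2,17,1,0,0,0,-1, -2.4,21,1,0,0,0,-1, -2.4,24,0,0,0,0,-1, -2.4,25,-4,0,0,0,-1, -2.4,25,-8,0,0,0,-1, -2.4,25,-12,0,0,0,-1, -2.4,25,-13.5,0,0,0,-1, -2.4,25,-13.5,0,0,0,-1]'; python3 -m creep '[0,0,-0.4,0,0,0,-1, 0,0,-0.8,0,0,0,-1, 0,0,-1.2,0,0,0,-1, 0,0,-1.5,0,0,0,-1, 0,0,-1.5,0,0,0,-1]'
```

```text
time: 11.05
tool_pos: [483.4, -18.6, 60.4]
tool_rot: [-3.141, -0.047, 0.003]
contact_force: [-0.1, -0.7, -3.7]
finger_gap: 0.314
grip_force: 30.0
time: 11.68
tool_pos: [484.6, -19.2, 47.1]
tool_rot: [3.141, 0.045, 0.003]
contact_force: [-4.7, -0.4, 17.9]
finger_gap: 0.318
grip_force: 30.0
```

```bash
python3 -m creep '[0,0,0.1,0,0,0,1, 0,0,0.1,0,0,0,1, 0,0,0.1,0,0,0,1, 0,0,0.1,0,0,0,1, 0,0,0.1,0,0,0,1, 0,0,5,0,0,0,1, 0,0,11,0,0,0,1, 0,4,17,0,0,0,1, 0,9,21,0,0,0,1, 0,15,21,0,0,0,1, 0,20,21,0,0,0,1, 0,20,21,0,0,0,1]'; python3 -c "
from h import *
s,im=snap('wrist','w4.png'); print(s['tool_pos'],s['tool_rot'])"
```

```text
time: 13.18
tool_pos: [482.9, 186.1, 255.9]
tool_rot: [-3.139, -0.058, -0.0]
contact_force: [0.6, -0.4, -0.0]
finger_gap: 1.0
grip_force: 0.0
[482.90102776 186.09491848 255.94843825] [-3.13855195e+00 -5.77064048e-02 -5.15070973e-05]
```

View pics/w4.png

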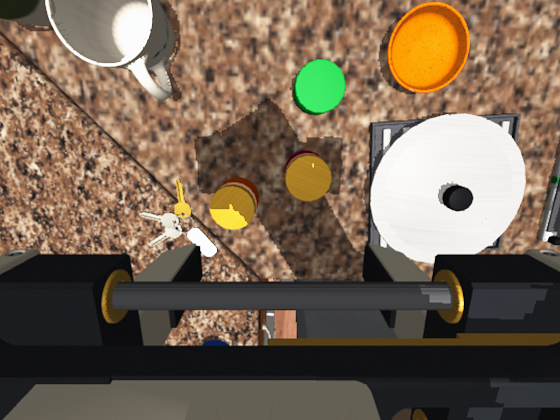

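The lid lies on the tray; its disc spans (370–525, 113–263). Red jar lid at (308,177), orange at (233,204), green look-alike at (320,86).

Run:
```python
from h import *
s=ctrl.read_state()
for nm,u,v,z in [('red',308,178,62),('or',233,204,62),('green',320,86,62),('lid',447.5,188,28),('knob',457,197,60),('t1',370,123,10),('t2',519,115,10),('t4',374,248,10)]: print(nm,ray('wrist',u,v,z,s))
```

```text
red [499.9 155.2  62. ]
or [466.9 239.4  62. ]
green [595.9 148.4  62. ]
lid [487.2 -22.   28. ]
knob [483.3 -16.9  60. ]
t1 [561.5  78.2  10. ]
t2 [ 577.  -102.5   10. ]
t4 [396.4  53.7  10. ]
```

```bash
python3 -m creep '[1.6,-3.1,-3,0,0,0,0.5, 1.6,-3.1,-8,0,0,0,0.5, 1.6,-3.1,-12,0,0,0,0.5, 1.6,-3.1,-12,0,0,0,0.5, 1.6,-3.1,-17,0,0,0,0.5, 1.6,-3.1,-20,0,0,0,0.5, 1.6,-3.1,-21.9,0,0,0,0.5, 1.6,-3.1,-21.9,0,0,0,-1, 1.6,-3.1,-21.9,0,0,0,-1, 1.6,-3.1,-21.9,0,0,0,-1, 1.6,-3.1,-21.9,0,0,0,-1, 1.6,-3.1,-21.9,0,0,0,-1]'
```

```text
time: 14.72
tool_pos: [501.1, 149.8, 38.2]
tool_rot: [-3.141, -0.045, -0.004]
contact_force: [-0.6, -1.2, 8.4]
finger_gap: 0.587
grip_force: 30.0
```

```bash
python3 -m creep '[0,0,3,0,0,0,-1, 0,0,8,0,0,0,-1, 0,0,13,0,0,0,-1, 0,-4,16,0,0,0,-1, 0.5,-9,16,0,0,0,-1, 1,-14,16,0,0,0,-1, 1.5,-19,16,0,0,0,-1, 2,-24,16,0,0,0,-1, 3,-29,16,0,0,0,-1, 3.9,-34,16,0,0,0,-1, 3.9,-38,16,0,0,0,-1, 3.9,-40,16,0,0,0,-1]'; python3 -m creep '[0,-1.8,0,0,0,0,-1, 0,-1.8,0,0,0,0,-1,0,-1.8,0,0,0,0,-1]';python3 -c "
from h import *
s,im=snap('wrist','w5.png'); print(s['tool_pos'],s['tool_rot']);snap('top','top5.png')
for p in [(507,-269.3,112),(595,-269,112),(507,-181,112),(507,-357,112)]: print(proj('wrist',p,s))"
```

```text
time: 16.23
tool_pos: [538.1, -252.9, 196.9]
tool_rot: [3.141, 0.041, -0.001]
contact_force: [-0.2, -0.2, -1.8]
finger_gap: 0.583
grip_force: 30.0
time: 16.6
tool_pos: [539.4, -266.4, 196.8]
tool_rot: [-3.14, -0.049, -0.0]
contact_force: [1.3, 0.3, -1.6]
finger_gap: 0.587
grip_force: 30.0
[ 539.37403757 -266.35824751  196.7899675 ] [-3.14031249e+00 -4.86976615e-02 -1.64879583e-04]
(np.float64(285.45639107428), np.float64(259.4496400489385))
(np.float64(289.15867519392776), np.float64(150.50608517503343))
(np.float64(177.4934807964113), np.float64(256.3526680338644))
(np.float64(392.00458344678674), np.float64(262.50603014795587))
```

View pics/w5.png

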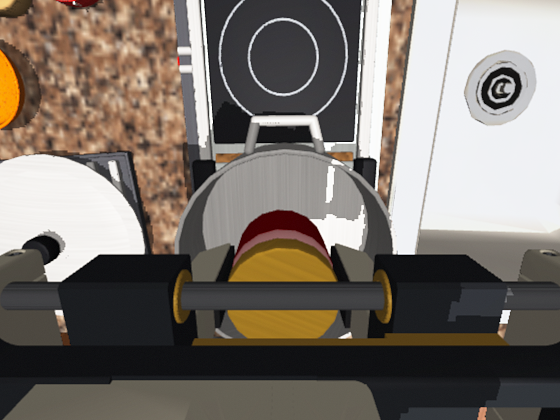

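The red jar is held upright over the open pan, whose rim spans (176–392, 150). That matches the projected pan centre, so I'll lower it.

```bash
python3 -m creep '[0,0,-4,0,0,0,-1, 0,0,-8,0,0,0,-1, 0,0,-11,0,0,0,-1, 0,0,-11.8,0,0,0,-1, 0,0,-11.9,0,0,0,-1, 0,0,-12.1,0,0,0,-1, 0,0,-12.3,0,0,0,-1, 0,0,-12.3,0,0,0,-1]'; python3 -m creep '[0,0,0,0,0,0,0.5, 0,0,0,0,0,0,0.5, 0,0,0,0,0,0,0.5, 0,0,0,0,0,0,0.5, 0,0,3,0,0,0,0.5, 0,0,7,0,0,0,0.5, 0,0,12,0,0,0,0.5, 0,0,16,0,0,0,0.5, 0,0,16,0,0,0,0.5]'
```

```text
time: 17.7
tool_pos: [539.4, -268.4, 74.4]
tool_rot: [3.141, 0.045, 0.002]
contact_force: [-0.5, -0.0, -0.3]
finger_gap: 0.584
grip_force: 30.0
time: 18.82
tool_pos: [540.8, -268.8, 237.4]
tool_rot: [3.139, 0.045, 0.009]
contact_force: [0.3, 0.1, -0.7]
finger_gap: 0.751
grip_force: 0.0
```

```bash
python3 -m creep '[-1,5,1,0,0,0,0.5, -2,11,1,0,0,0,0.5, -3,17,1,0,0,0,0.5, -4,23,1,0,0,0,0.5, -5,29,1,0,0,0,0.5, -6,35,1,0,0,0,0.5, -7,41,1,0,0,0,0.5, -7.5,46,1,0,0,0,0.5, -8,50,1,0,0,0,0.5, -8,50.5,1,0,0,0,0.5, -8,50.5,1,0,0,0,0.5]';python3 -c "
from h import *
s,im=snap('wrist','w6.png'); print(s['tool_pos'],s['tool_rot']);snap('top','top6.png')"
```

```text
time: 20.2
tool_pos: [458.7, 236.4, 242.9]
tool_rot: [3.14, 0.046, -0.002]
contact_force: [0.5, -0.2, 0.3]
finger_gap: 0.751
grip_force: 0.0
[458.73385315 236.38263852 242.86859728] [ 3.14024649e+00  4.63380985e-02 -2.02181017e-03]
```

View pics/w6.png

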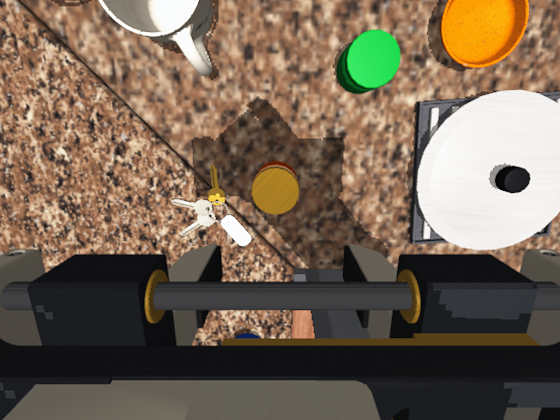

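Orange jar lid at (275,191), no purple jar in view.

Run:
```python
from h import *
s=ctrl.read_state()
print(ray('wrist',275,191,62,s),s['tool_pos'])
```

```text
[462.4 243.5  62. ] [459.23633902 235.2541286  243.17176683]
```

```bash
python3 -m creep '[0.3,0.8,-5,0,0,0,0.5, 0.3,0.8,-10,0,0,0,0.5, 0.3,0.8,-15,0,0,0,0.5, 0.3,0.8,-19,0,0,0,0.5, 0.3,0.8,-20.5,0,0,0,0.5, 0.3,0.8,-20.5,0,0,0,0.5, 0.3,0.8,-20.5,0,0,0,-1, 0.3,0.8,-20.5,0,0,0,-1, 0.3,0.8,-20.5,0,0,0,-1, 0.3,0.8,-20.5,0,0,0,-1, 0.3,0.8,-20.5,0,0,0,-1, 0.3,0.8,-20.5,0,0,0,-1]'
```

```text
time: 21.8
tool_pos: [462.9, 245.2, 40.2]
tool_rot: [-3.141, -0.045, -0.004]
contact_force: [-0.0, -1.2, 6.8]
finger_gap: 0.58
grip_force: 30.0
```

```bash
python3 -m creep '[0,0,3,0,0,0,-1, 0,0,8,0,0,0,-1, 0,0,13,0,0,0,-1, 0,-4,16,0,0,0,-1, 0,-9,16,0,0,0,-1, 0,-14,16,0,0,0,-1, 0.5,-19,16,0,0,0,-1, 0.5,-24,16,0,0,0,-1, 1,-29,16,0,0,0,-1, 1.1,-34,16,0,0,0,-1, 1.1,-39,16,0,0,0,-1, 1.1,-44,16,0,0,0,-1]'; python3 -m creep '[0,-4,0,0,0,0,-1, 0,-7.6,0,0,0,0,-1,0,-7.6,0,0,0,0,-1,0,-7.6,0,0,0,0,-1]';python3 -c "
from h import *
s,im=snap('wrist','w7.png'); print(s['tool_pos'],s['tool_rot']);snap('top','top7.png')"
```

```text
time: 23.3
tool_pos: [472.8, -196.6, 199.4]
tool_rot: [3.141, 0.046, 0.001]
contact_force: [0.3, -0.6, -1.8]
finger_gap: 0.588
grip_force: 30.0
time: 23.8
tool_pos: [473.0, -270.4, 198.9]
tool_rot: [-3.141, -0.046, -0.0]
contact_force: [0.2, 0.3, -1.2]
finger_gap: 0.585
grip_force: 30.0
[ 472.96098195 -270.44305704  198.9445925 ] [-3.14073515e+00 -4.59426086e-02 -2.92156566e-04]
```

View pics/w7.png

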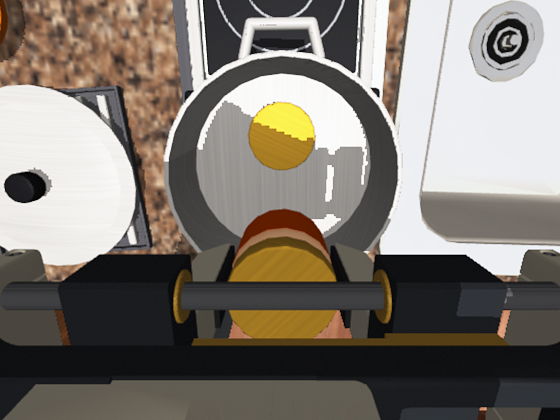

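The red jar stands in the pan at (282,135) and the orange one is centred in front. Lowering it.

```bash
python3 -m creep '[0,0,-4,0,0,0,-1, 0,0,-8,0,0,0,-1, 0,0,-11,0,0,0,-1, 0,0,-11.8,0,0,0,-1, 0,0,-12,0,0,0,-1, 0,0,-12.2,0,0,0,-1, 0,0,-12.3,0,0,0,-1, 0,0,-12.3,0,0,0,-1]'; python3 -m creep '[0,0,0,0,0,0,0.5, 0,0,0,0,0,0,0.5, 0,0,0,0,0,0,0.5, 0,0,0,0,0,0,0.5, 0,0,3,0,0,0,0.5, 0,0,7,0,0,0,0.5, 0,0,12,0,0,0,0.5, 0,0,18,0,0,0,0.5, 0,0,18,0,0,0,0.5]';python3 -c "
from h import *
s,im=snap('wrist','w8.png'); print(s['tool_pos'],s['tool_rot']);s2,t=snap('top','top8.png')
c=cv2.resize(t[:, :],(560,420)); cv2.imwrite('pics/b8.png',np.vstack([cv2.resize(np.hstack([im,c]),(800,300)),cv2.resize(cv2.imread('pics/scene0.png'),(400,300)).repeat(1,0) if 0 else np.hstack([cv2.resize(imaging.read_camera('scene'),(400,300)),np.zeros((300,400,3),np.uint8)])]))"
```

```text
time: 24.9
tool_pos: [473.3, -271.3, 76.3]
tool_rot: [3.141, 0.045, 0.001]
contact_force: [-0.6, 0.1, -1.6]
finger_gap: 0.583
grip_force: 30.0
time: 26.02
tool_pos: [475.5, -272.1, 260.6]
tool_rot: [3.137, 0.045, 0.013]
contact_force: [0.2, -0.1, -1.6]
finger_gap: 0.752
grip_force: 0.0
[ 475.48657867 -272.08141714  260.62678694] [3.13710995 0.04540774 0.01258637]
```

View pics/b8.png

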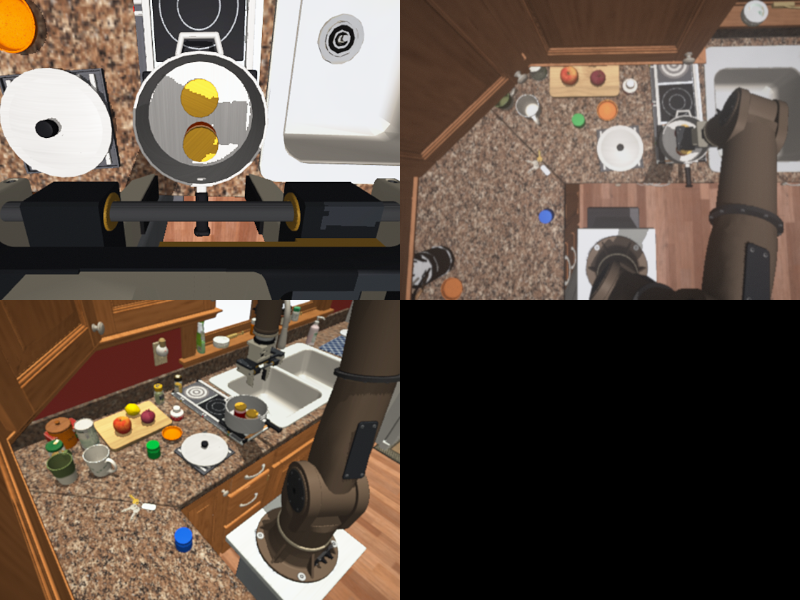

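Both jars stand upright in the pan and the lid is on the tray. No third brass lid shows anywhere. Fetching the lid.

```bash
python3 -m creep '[0.3,4,0,0,0,0,1, 0.6,9,0,0,0,0,1, 0.9,14,0,0,0,0,1, 1.1,20,0,0,0,0,1, 1.1,25.2,0,0,0,0,1, 1.1,25.2,0,0,0,0,1, 1.1,25.2,-5,0,0,0,1, 1.1,25.2,-10,0,0,0,1, 1.1,25.2,-15,0,0,0,1, 1.1,25.2,-19,0,0,0,1, 1.1,25.2,-20,0,0,0,1, 1.1,25.2,-20,0,0,0,1]'
```

```text
time: 27.68
tool_pos: [483.6, -19.5, 55.4]
tool_rot: [3.141, 0.045, -0.003]
contact_force: [-0.1, 0.1, 0.5]
finger_gap: 0.994
grip_force: 0.0
```

```bash
python3 -m creep '[0.1,0,-0.75,0,0,0,1, 0.1,0,-0.75,0,0,0,1, 0.1,0,-0.75,0,0,0,-1, 0.1,0,-0.75,0,0,0,-1, 0.1,0,-0.75,0,0,0,-1, 0.1,0,-0.75,0,0,0,-1, 0.1,0,-0.75,0,0,0,-1, 0.1,0,-0.75,0,0,0,-1, 0.1,0,-0.75,0,0,0,-1, 0.1,0,-0.75,0,0,0,-1, 0.1,0,-0.75,0,0,0,-1, 0.1,0,-0.75,0,0,0,-1]'; python3 -m creep '[0,0,3,0,0,0,-1, 0,0,7,0,0,0,-1, 0,0,12,0,0,0,-1, 0,0,16,0,0,0,-1, 0,0,16,0,0,0,-1, 0.5,-4,16,0,0,0,-1, 1,-9,16,0,0,0,-1, 1.5,-14,16,0,0,0,-1, 2,-19,16,0,0,0,-1, 2.3,-23,16,0,0,0,-1, 2.3,-25,16,0,0,0,-1, 2.3,-25,16,0,0,0,-1]'
```

```text
time: 29.18
tool_pos: [485.0, -19.1, 48.2]
tool_rot: [3.141, 0.046, -0.0]
contact_force: [0.7, 0.0, 0.1]
finger_gap: 0.316
grip_force: 30.0
time: 30.68
tool_pos: [507.1, -269.9, 206.8]
tool_rot: [-3.141, -0.042, 0.003]
contact_force: [0.0, 1.7, -2.8]
finger_gap: 0.318
grip_force: 30.0
```

```bash
python3 -m creep '[0,0,-2,0,0,0,-1, 0,0,-4,0,0,0,-1, 0,0,-5,0,0,0,-1, 0,0,-5,0,0,0,-1, 0,0,-5,0,0,0,-1]'
```

```text
time: 31.3
tool_pos: [508.6, -268.8, 158.9]
tool_rot: [3.141, 0.047, 0.001]
contact_force: [0.3, 0.3, -2.9]
finger_gap: 0.319
grip_force: 30.0
```

```bash
python3 -m creep '[0,0,-0.6,0,0,0,-1, 0,0,-1.2,0,0,0,-1, 0,0,-1.6,0,0,0,-1, 0,0,-2,0,0,0,-1, 0,0,-2.3,0,0,0,-1, 0,0,-2.3,0,0,0,-1]'
```

```text
time: 32.05
tool_pos: [508.8, -269.1, 136.2]
tool_rot: [3.141, 0.046, 0.003]
contact_force: [-1.5, 1.2, 5.7]
finger_gap: 0.317
grip_force: 30.0
```

Seated, since contact came at the original height. Release, then move back for a look and the handle.

```bash
python3 -m creep '[0,0,0,0,0,0,1, 0,0,0,0,0,0,1, 0,0,0,0,0,0,1, 0,0,0,0,0,0,1, 0,0,0,0,0,0,1, 0,0,4,0,0,0,1, 0,0,9,0,0,0,1, -3,-0.1,13,0,0,0,1, -7,-0.3,13,0,0,0,1, -10,-0.5,13,0,0,0,1, -10,-0.5,13,0,0,0,1, -10,-0.5,13,0,0,0,1]'
python3 -c "
from h import *
s,im=snap('wrist','w9.png'); print(s['tool_pos'],s['tool_rot'])
t=imaging.read_camera('scene');cv2.imwrite('pics/b9.png',np.vstack([cv2.resize(im,(400,300)),cv2.resize(t[80:230,200:400],(400,300))]))"
```

```text
time: 33.55
tool_pos: [408.7, -274.1, 265.5]
tool_rot: [3.141, 0.046, 0.001]
contact_force: [0.8, -0.5, 0.1]
finger_gap: 0.999
grip_force: 0.0
[ 408.72515949 -274.05090293  265.47146744] [3.14104595e+00 4.58818971e-02 1.39248663e-03]
```

View pics/b9.png

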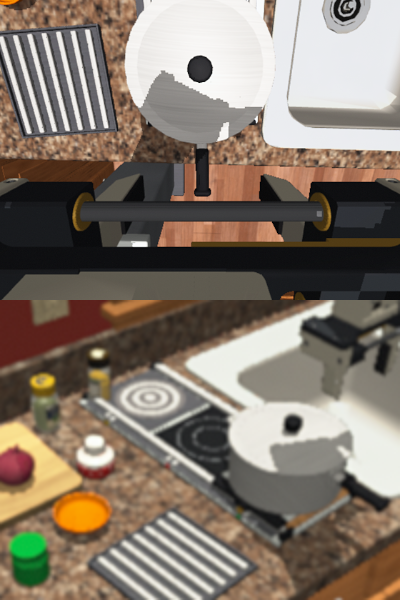

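The lid sits level and concentric on the pan. Back to the handle.

```bash
python3 -m creep '[-4.8,-0.3,0,0,0,0,1, -4.8,-0.3,-5,0,0,0,1, -4.8,-0.3,-11,0,0,0,1, -4.8,-0.3,-16,0,0,0,1, -4.8,-0.3,-17.6,0,0,0,1, -4.8,-0.3,-17.6,0,0,0,-1, -4.8,-0.3,-17.6,0,0,0,-1, -4.8,-0.3,-17.6,0,0,0,-1, -4.8,-0.3,-17.6,0,0,0,-1, -4.8,-0.3,-17.6,0,0,0,-1, -4.8,-0.3,-17.6,0,0,0,-1, -4.8,-0.3,-17.6,0,0,0,-1]'; python3 -m creep '[0,0,0,0,0,0,-1, 0,0,0,0,0,0,-1, 0,0,0,0,0,0,-1]'
```

```text
time: 35.15
tool_pos: [360.0, -277.2, 89.3]
tool_rot: [3.141, 0.045, 0.0]
contact_force: [-0.2, -0.7, 0.3]
finger_gap: 0.286
grip_force: 0.0
time: 35.52
tool_pos: [359.9, -276.3, 89.2]
tool_rot: [-3.14, -0.047, 0.001]
contact_force: [-1.1, 5.8, 4.4]
finger_gap: 0.211
grip_force: 30.0
```

```bash
python3 -m creep '[0.6,0,0,0,0,0,-1, 1.5,0.1,0,0,0,0,-1, 2.6,0.1,0,0,0,0,-1, 3.8,0.2,0,0,0,0,-1, 5,0.2,0,0,0,0,-1, 6.2,0.3,0,0,0,0,-1, 7.4,0.3,0,0,0,0,-1, 8.6,0.4,0,0,0,0,-1, 9.8,0.4,0,0,0,0,-1, 11,0.5,0,0,0,0,-1, 12,0.5,0,0,0,0,-1, 13,0.6,0,0,0,0,-1]'; python3 -m creep '[1,0.1,0,0,0,0,-1, 2,0.1,0,0,0,0,-1, 3,0.2,0,0,0,0,-1, 3.8,0.2,0,0,0,0,-1, 4,0.2,0,0,0,0,-1, 4,0.2,0,0,0,0,-1, 4,0.2,0,0,0,0,-1]'
```

```text
time: 37.02
tool_pos: [490.4, -270.7, 89.2]
tool_rot: [-3.141, -0.046, 0.001]
contact_force: [-2.8, 2.9, 5.3]
finger_gap: 0.215
grip_force: 30.0
time: 37.9
tool_pos: [530.0, -269.0, 89.3]
tool_rot: [-3.141, -0.046, 0.001]
contact_force: [-2.8, 4.1, 4.6]
finger_gap: 0.215
grip_force: 30.0
```

```bash
python3 -m creep '[0,0,0,0,0,0,1, 0,0,0,0,0,0,1, 0,0,0,0,0,0,1, 0,0,0,0,0,0,1, 0,0,0,0,0,0,1, 0,0,0,0,0,0,1, 0,0,5,0,0,0,1, 0,0,11,0,0,0,1, 0,0,18,0,0,0,1, 0,0,20,0,0,0,1, 0,0,20,0,0,0,1, 0,0,20,0,0,0,1]'
python3 -c "
from h import *
s,im=snap('wrist','w10.png'); print(s['tool_pos'])
t=imaging.read_camera('scene');cv2.imwrite('pics/b10.png',np.hstack([cv2.resize(im,(400,300)),cv2.resize(t,(400,300))]))
z=cv2.imread('pics/w1.png'); print(ray('wrist',282,202,148,s))"
```

```text
time: 39.4
tool_pos: [529.5, -269.0, 288.3]
tool_rot: [-3.141, -0.045, 0.002]
contact_force: [-0.6, -0.2, -1.5]
finger_gap: 1.001
grip_force: 0.0
[ 529.49179258 -269.01174887  288.27970178]
[ 531.1 -268.1  148. ]
```

View pics/b10.png

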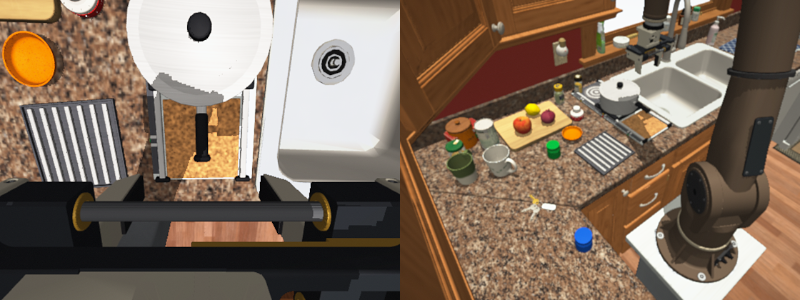

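The closed pan is back over the hob with the lid flat. The handle is where it started, the mug and bowl have not moved, and the gripper is clear.

```bash
python3 -c "
from plant import ctrl
print(ctrl.close_job())"
```

```text
the job is handed in; nothing more can be done
None
```

I handed the job in: the two brass-lidded jars I found (red and orange; I saw no purple one) stand upright in the pan, its lid is on squarely, the pan is back over the hob at its starting position, and the mug and bowl were left where they were.

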